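# Plug the quick coupler on the air manifold

### The arm

A 6-joint arm with a two-finger parallel gripper is mounted at the origin on a cart in front of the work surface, level with it; the furniture and walls round the work are solid. World frame = base frame: x ahead of the robot, y to its left, z up, the work surface at z = 0. Lengths are in m, angles in rad, forces in N, time in s.
With the tool pointing down it reaches from about 0.3 to 0.875 m from the base axis. Payload 4.2 kg.
Tool frame: the origin (TCP) lies midway between the tips of the shut fingers; the grasp point (between the pads) lies 19 mm behind it; x points along the fingers, z is the direction in which the jaws open and shut, and the axes are right-handed (so a half turn about x gives the same grasp; the last joint's range is limited). The gripper opens to 85 mm and grips with 20 to 120 N. Pads are 22 mm wide; open, the fingers measure 114 mm over their backs; the gripper's body (76 mm by 85 mm) begins 54 mm behind the grasp point. The pads swing forward as they close: fully open they stand 13 mm farther back than shut.
Start: joints at [-1.362, 0.32, 1.565, -0, 1.257, -0.02], TCP at [0.13, -0.56, 0.21] pointing down, gripper open.
Joint ranges: [-3.11, 3.11], [-0.84, 2.01], [0.21, 2.61], [-1.34, 4.49], [0.05, 2.63], [-2.56, 2.56]. Speed limits (rad/s): [2.57, 2.57, 3.14, 3.14, 3.14, 3.14].

### API

Orientations are given as a rotation vector (axis times angle).
In Python, from workcell import r gives the robot as it stands. The module is installed in compiled form; this text tells all that it offers.
- The arm moves only by the tool arm_command, never from a script. Its arguments are lists of equal length, an entry for each row: "offset": the shift along the tool's x, y, z in cm, a list of three; "rotation": the turn, a rotation vector about the tool's x, y, z in rad, a list of three; "fingers": the finger opening in cm, from 0 to 8.54. In form: {"offset": [[x, y, z], ...], "rotation": [[rx, ry, rz], ...], "fingers": [fingers, ...]}. A call has 1 to 20 rows; each row shifts and turns the commanded pose from where the row before left it, along the tool's axes as they then stand; what a row does not reach is not made up. A row lasts 1/12 s, in which the tool goes at most 41.7 mm and 7.16 degrees, less where a joint would pass 70% of its speed; a pose out of reach is approached as far as the arm can. A call with a gripper value outside its range is refused whole. The fingers move at their own pace and stop on an object; "newtons" is the grip in N (left out, the last holds). Time passes only in rows, so rows that do not move let the fingers close. It gives the time, the measured TCP pose, the force and the opening at its end, in the units of the state.
- r.observe(): the state, without advancing time (a new reading comes with each control period).
- r.capture(name): name is "scene" or "side" or "wrist"; returns a dict with "img" (480x640x3 uint8, blue, green, red), "z_map" (480x640 float32, m along the optical axis (not along the pixel's ray), 0 where there is no reading), "mtx" (3x3 intrinsics, pixels), "R" (3x3) and "t" (3): a world point X has camera coordinates R X + t. Camera axes: x right, y down, z forward; pixel columns grow to the right and rows downward; lengths in m; the calibration is good to about 2 mm. A picture is of the moment at which its call begins.
- r.sign_off(): hands the job in, once; it reports no verdict.
The state is a dict: "clock": time; "qpos": joint angles; "qvel": joint speeds; "joint_efforts": joint torques, N m; "tcp_pos": TCP position; "ee_rot": TCP orientation; "force": force on the tool from outside, world axes, zero at the start; "wrist_torque": the same for the moment, N m; "finger_gap": opening from 0.0 (shut) to 1.0 (fully open).
Only numpy, scipy, OpenCV 4.12 (cv2) and the standard library are available. Lean on these libraries where they do the work, as an engineer would, in place of code of your own. Each camera call takes 0.05 s, during which the arm holds its last target.

### The job

Blank off the air manifold: take the slimmer of the two steel plugs from its wooden stand, stand it in the mouth of the quick coupler, pull the coupler's spring sleeve back (down) so that the plug drops fully home, then let the sleeve spring all the way up again so that it locks the plug. Leave the wider plug in its stand and leave the ring, the gear and the oil bottle undisturbed.

Things in the scene. Friction and masses are not known exactly. Their poses are not given: they have to be found in the camera images.
- manifold: fixed aluminium manifold block, 60 (x) x 160 (y) x 22 mm high, origin under its centre on the bench, z up. On top at y = +40 mm stands the upright brass coupler socket with its sleeve; at y = -45 mm a small dial gauge 42 mm across, top 77 mm above the bench.
- mouth (a point): centre of the coupler's open mouth, on its vertical axis, 72 mm above the bench; bore 20.4 mm wide, 50 mm deep, no chamfer; the brass tube is 28.4 mm wide outside. Three hidden locking pawls in the bore, their top faces 35.5 mm below the mouth, stop the plug there as long as the sleeve is up; they leave the bore when the sleeve is down 9 mm or more.
- seat (a point): floor of the coupler's bore, on its axis, 50 mm below the mouth: the underside of the plug rests here when fully home
- sleeve_top (a point): centre of the top face of the steel sleeve's flange (moves with the sleeve): a flat ring 64 mm outside, 29 mm inside, 6 mm thick, round the brass tube; 70 mm above the bench (2 mm below the mouth) when the sleeve is up. Below the flange the sleeve is 39 mm wide.
- sleeve (a joint): travel of the sleeve in m: 0 = up (locking), 0.013 = fully back (down). A spring pushes it up, about 4.5 N at 0 and 8.5 N at 0.013. Press on the flange to push it down; it stays at about 0.006 if the plug is stuck half way.
- plug: the slimmer steel plug, 78 mm long, 0.15 kg, loose, upright. Origin at the centre of its underside, z up. Stem 18 mm wide with a chamfered nose and a locking groove 8 to 16 mm above the underside; knurled round head 24 mm wide from 52 to 78 mm above the underside, to grip. It drops home by its own weight once the sleeve is down; fully home, its head's lower face is 2 mm above the mouth.
- wide_plug: the wider steel plug (stem 26 mm, head 34 mm wide, 78 mm long, 0.25 kg), upright; too wide for the coupler. Origin at the centre of its underside.
- stand_small: fixed wooden block 60 x 60 x 22 mm, origin under its centre; the slimmer plug stands in its 10 mm deep hole, its underside 12 mm above the block's underside
- stand_wide: the same block with a wider hole for the wider plug, origin under its centre
- bearing_ring: steel ring 52 mm wide, 15 mm high, lying loose on the bench, origin at its underside
- gear: steel spur gear 60 mm wide, 14 mm high, lying loose, origin at its underside
- oil_bottle: white oil bottle with red spout, 45 mm wide, 140 mm tall, standing loose, origin at its underside
Mind the look-alikes: they are no part of the job. What is shaped like the plug but green or yellow is not meant.

How it is judged:
By the outcome, as a careful person would: the job done as asked, in the order asked, and still so for the second after the job is handed in, with the robot touching nothing.
It also fails if it takes over 45 s, if anything falls off the work surface, if the arm or the gripper's body presses on something with over 40 N, if the wrist force passes 120 N, or if a joint passes its speed limit or range.

## Working session

There is one attempt and no reset: what is moved stays moved. The work goes in short steps, Python scripts to look and compute and a tool call to move; the robot and the scene stay as the last step left them, time stands still between calls to the robot, and variables do not carry over. Pictures are saved under pics/ and viewed, and the job is handed in when it is done.

Besides the shell and the picture viewer there is one more tool, called after ">>>" by a JSON object that holds its "api" and its "payload". arm_command: Moves the arm, as the interface text tells. Its arguments: {"type":"object","properties":{"offset":{"type":"array","items":{"type":"array","items":{"type":"number"}}},"rotation":{"type":"array","items":{"type":"array","items":{"type":"number"}}},"fingers":{"type":"array","items":{"type":"number"}},"newtons":{"type":"number"}},"required":["offset","rotation","fingers"]}

```bash
mkdir -p pics
python3 - <<'E'
from workcell import r
import cv2,numpy as np
print(r.observe())
for n in ["scene","side","wrist"]:
    c=r.capture(n); np.savez(f"{n}0.npz",**c); cv2.imwrite(f"pics/{n}0.png",c["img"]); print(n,c["mtx"].tolist(),c["R"].round(4).tolist(),c["t"].round(4).tolist())
E
```

```text
{'clock': 0.0, 'qpos': array([-1.36198855e+00,  3.20320262e-01,  1.56570442e+00, -3.57573729e-05,
        1.25741679e+00, -2.00018629e-02]), 'qvel': array([-0.00134646,  0.00058596, -0.00220836,  0.00118956,  0.00088821,
       -0.00017703]), 'joint_efforts': array([ 2.84182097e-03, -4.15520740e+01, -2.34161943e+01,  1.89831035e-04,
        8.10036727e-03, -7.44944884e-06]), 'tcp_pos': array([ 0.1302984 , -0.55949459,  0.20885616]), 'ee_rot': array([ 1.0401813 ,  1.31027364, -1.03825573]), 'force': array([ 1.17711204,  0.35538982, -0.11677517]), 'wrist_torque': array([ 0.00580192,  0.04402703, -0.03802646]), 'finger_gap': 1.001736873702253}
scene [[480.87236136613774, 0.0, 320.7070188126824], [0.0, 480.87236136613774, 239.9243926064691], [0.0, 0.0, 1.0]] [[0.8464, -0.5324, -0.0096], [-0.35, -0.5428, -0.7635], [0.4013, 0.6496, -0.6458]] [-0.4949, 0.2506, 0.7425]
side [[495.9771648822499, 0.0, 324.42046426873645], [0.0, 495.9771648822499, 234.92995245490445], [0.0, 0.0, 1.0]] [[0.5274, -0.8496, 0.004], [-0.7438, -0.4641, -0.481], [0.4105, 0.2507, -0.8767]] [-0.3346, 0.4489, 0.7196]
wrist [[419.1333445620569, 0.0, 318.2973810024568], [0.0, 419.1333445620569, 241.1161811520879], [0.0, 0.0, 1.0]] [[0.227, -0.9739, -0.0004], [-0.9261, -0.216, 0.3094], [-0.3014, -0.0699, -0.9509]] [-0.5749, -0.0402, 0.3796]
```

View pics/scene0.png

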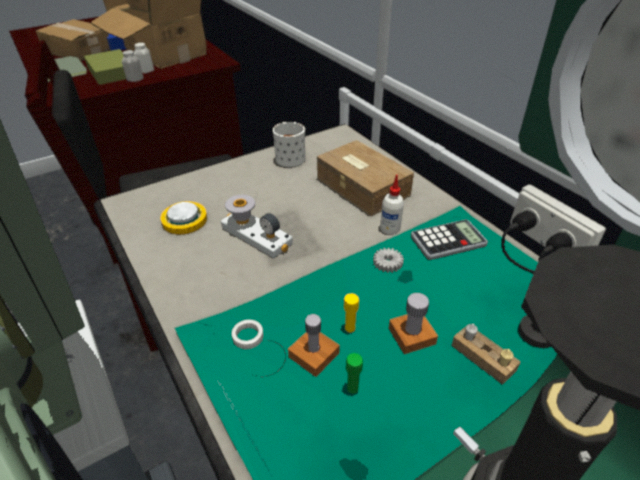

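View pics/side0.png

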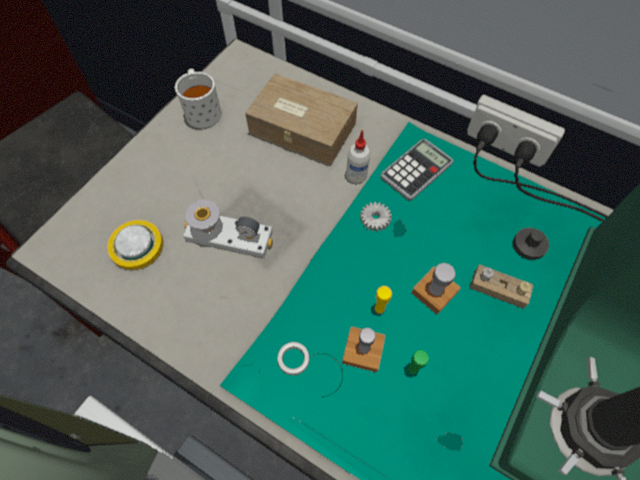

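View pics/wrist0.png

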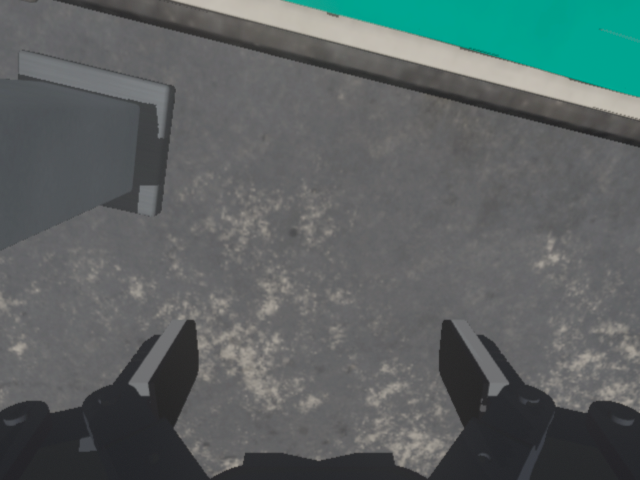

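Candidates: slim steel plug, scene (313,328) / side (366,340); wide steel plug, scene (416,305) / side (443,278); yellow, scene (351,305); green, scene (354,368). There are also small pegs in a wooden strip, scene (472,330). I take the thinner grey one in its orange stand. Next I crop and measure it.

```bash
cat > h.py <<'E'
import numpy as np,cv2
def load(n): return dict(np.load(n))
def proj(c,X):
    p=c["R"]@np.asarray(X)+c["t"]; q=c["mtx"]@p; return q[:2]/q[2]
def ray(c,u,v):
    d=c["R"].T@np.linalg.inv(c["mtx"])@np.array([u,v,1.]); return -c["R"].T@c["t"],d
def onz(c,u,v,z):
    o,d=ray(c,u,v); return o+d*(z-o[2])/d[2]
def cloud(c):
    v,u=np.mgrid[:480,:640]; z=c["z_map"]; K=c["mtx"]
    P=np.stack([(u-K[0,2])/K[0,0]*z,(v-K[1,2])/K[1,1]*z,z],-1)
    W=(P-c["t"])@c["R"]; W[z==0]=np.nan; return W
E
python3 - <<'E'
from h import *
out=[]
for n,bx in (("scene",(190,180,500,400)),("side",(170,180,490,400))):
    c=load(n+"0.npz"); W=cloud(c)
    for nm,(u,v) in dict(scene=dict(slim=(313,320),wide=(417,300),sleeve=(240,205),gauge=(268,222),standS=(300,352)),side=dict(slim=(367,334),wide=(444,270),sleeve=(203,212),gauge=(246,226),standS=(355,356)))[n].items():
        print(n,nm,W[v,u].round(4))
    x0,y0,x1,y1=bx; cv2.imwrite(f"pics/{n}_crop.png",cv2.resize(c["img"][y0:y1,x0:x1],None,fx=2.5,fy=2.5,interpolation=cv2.INTER_CUBIC)[:600,:800])
E
```

```text
scene slim [ 0.4519 -0.1906  0.0954]
scene wide [ 0.615  -0.2435  0.0932]
scene sleeve [0.4941 0.1706 0.0758]
scene gauge [0.5188 0.0926 0.0716]
scene standS [ 0.4289 -0.1853  0.026 ]
side slim [ 0.4536 -0.1903  0.0929]
side wide [ 0.6183 -0.2455  0.0916]
side sleeve [0.5077 0.1887 0.0552]
side gauge [0.5174 0.0931 0.0765]
side standS [ 0.4312 -0.1861  0.0261]
```

View pics/scene_crop.png

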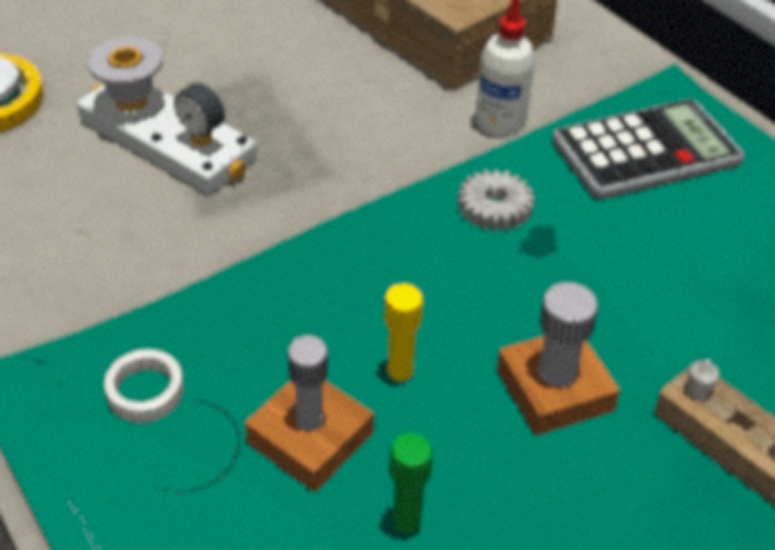

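View pics/side_crop.png

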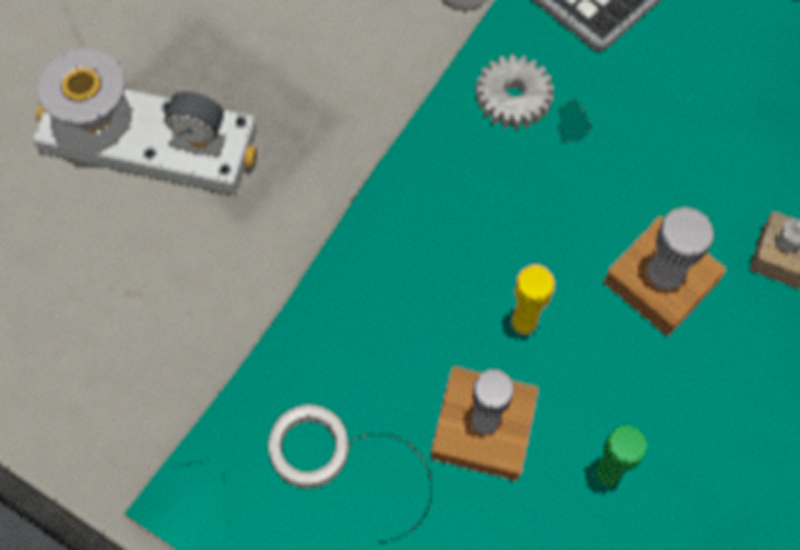

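The crops confirm it. The slim plug is the narrow grey one in the orange stand, with its top at scene crop (308,352) and side crop (493,388). The coupler is the grey flange with the brass mouth. Next I fit the discs.

```bash
cat > m.py <<'E'
from h import *
def blob(c,seed,val,tol=25,box=45,ch=None):
    img=c["img"].astype(int); u,v=seed
    m=np.zeros((480,640),np.uint8)
    m0=(np.abs(img-np.array(val)).max(2)<tol).astype(np.uint8)
    m[v-box:v+box,u-box:u+box]=m0[v-box:v+box,u-box:u+box]
    n,l,s,ct=cv2.connectedComponentsWithStats(m)
    k=l[v,u]
    cs,_=cv2.findContours((l==k).astype(np.uint8),cv2.RETR_EXTERNAL,cv2.CHAIN_APPROX_NONE)
    cc=max(cs,key=cv2.contourArea)
    return k,s[k],cc
def fitz(c,cc,z):
    p=np.array([onz(c,u,v,z)[:2] for u,v in cc.reshape(-1,2)],np.float32)
    h=cv2.convexHull(p)
    (x,y),rad=cv2.minEnclosingCircle(h)
    e=cv2.fitEllipse(p)
    return (round(x,4),round(y,4),round(rad,4)),np.round(e[0],4),np.round(e[1],4)
E
python3 - <<'E'
from m import *
S=dict(scene=dict(slim=(313,320,.09),wide=(418,298,.09),flange=(229,204,.07),mouth=(240,202,.072)),
 side=dict(slim=(367,334,.09),wide=(444,272,.09),flange=(190,212,.07),mouth=(194,0,0)))
for n in S:
    c=load(n+"0.npz")
    for k,(u,v,z) in S[n].items():
        if z==0 or k=="mouth": continue
        kk,s,cc=blob(c,(u,v),c["img"][v,u],tol=22)
        print(n,k,c["img"][v,u],kk,s,*fitz(c,cc,z))
    # brass
    hsv=cv2.cvtColor(c["img"],cv2.COLOR_BGR2HSV)
    m=((hsv[...,0]>8)&(hsv[...,0]<28)&(hsv[...,1]>110)).astype(np.uint8)
    b=np.zeros_like(m); u,v=(239,203) if n=="scene" else (203,212)
    b[v-10:v+10,u-12:u+12]=m[v-10:v+10,u-12:u+12]
    cs,_=cv2.findContours(b,cv2.RETR_EXTERNAL,cv2.CHAIN_APPROX_NONE); cc=max(cs,key=cv2.contourArea)
    print(n,"brass",cv2.boundingRect(cc),*fitz(c,cc,.072))
    # manifold orientation: white pixels top
E
```

```text
scene slim [191 188 191] 1 [307 315  13  10 101] (0.4542, -0.1861, 0.01) [ 0.4542 -0.1859] [0.0181 0.0191]
scene wide [188 182 188] 2 [409 294  19  14 210] (0.6179, -0.2428, 0.0153) [ 0.6179 -0.2427] [0.0286 0.0292]
scene flange [189 184 188] 1 [225 194  30  18 269] (0.5001, 0.1875, 0.0315) [0.5    0.1874] [0.0596 0.06  ]
scene brass (234, 199, 13, 8) (0.499, 0.1842, 0.0139) [0.4992 0.1842] [0.025  0.0256]
side slim [191 189 192] 1 [361 329  14  13 144] (0.453, -0.1916, 0.0108) [ 0.4532 -0.1912] [0.0197 0.0207]
side wide [176 174 177] 1 [436 264  19  17 254] (0.6166, -0.2478, 0.0161) [ 0.6165 -0.248 ] [0.0296 0.0305]
side flange [168 167 169] 1 [ 145  167   90   62 2460] (0.5274, 0.2402, 0.0976) [0.5295 0.2322] [0.1295 0.1773]
side brass (195, 208, 15, 12) (0.4981, 0.1792, 0.0133) [0.498 0.179] [0.0241 0.0258]
```

```bash
cat >> h.py <<'E'
from scipy.spatial.transform import Rotation as Ro
def tool(o): return Ro.from_rotvec(o["ee_rot"]).as_matrix()
def delta(o,target,Rm=None): # cm in tool axes
    return (tool(o) if Rm is None else Rm).T@(np.asarray(target)-o["tcp_pos"])*100
E
python3 - <<'E'
from m import *
from workcell import r
o=r.observe(); T=tool(o); print(T.round(3)); 
c=load("wrist0.npz"); C=-c["R"].T@c["t"]; print("cam in tool",(T.T@(C-o["tcp_pos"])).round(4)); print("cam axes in tool",(c["R"]@T).round(3))
print(delta(o,[0.453,-0.189,0.21]).round(2))
for n,P in (("scene",dict(yellow=(351,299),green=(354,360),ring=(247,333))),("side",dict(yellow=(384,293),green=(420,358)))):
    c=load(n+"0.npz")
    for k,(u,v) in P.items(): print(n,k,onz(c,u,v,.078 if k!="ring" else .01).round(3))
# manifold long axis: flange to gauge
c=load("side0.npz"); 
hsv=cv2.cvtColor(c["img"],cv2.COLOR_BGR2HSV)
# corners of block top edge, side view crop coords /2.5
for u,v in ((40,137),(237,183),(254,118),(130,88)): print("blk",onz(c,170+u/2.5,180+v/2.5,.022).round(3))
for u,v in ((452,368),(538,388),(520,470),(433,455)): print("stand",onz(c,170+u/2.5,180+v/2.5,.022).round(3))
E
```

```text
[[-0.     0.974  0.227]
 [ 0.001  0.227 -0.974]
 [-1.     0.    -0.001]]
cam in tool [-0.1641  0.0794  0.0002]
cam axes in tool [[-0.001  0.     1.   ]
 [-0.309 -0.951 -0.   ]
 [ 0.951 -0.309  0.001]]
[ -0.05  39.83 -28.78]
scene yellow [ 0.536 -0.173  0.078]
scene green [ 0.47  -0.275  0.078]
scene ring [ 0.377 -0.091  0.01 ]
side yellow [ 0.534 -0.178  0.078]
side green [ 0.468 -0.278  0.078]
blk [0.463 0.203 0.022]
blk [0.51  0.054 0.022]
blk [0.563 0.075 0.022]
blk [0.534 0.171 0.022]
stand [ 0.472 -0.154  0.022]
stand [ 0.491 -0.212  0.022]
stand [ 0.435 -0.228  0.022]
stand [ 0.413 -0.174  0.022]
```

>>> {"api": "arm_command", "payload": {"offset": [[0,0,0],[0,0,0],[0,0,0],[0,0,0],[0,0,0],[0,0,0],[0,0,0],[0,0,0],[0,0,0],[0,0,0],[0,0,0],[0,0,0],[0,0,0],[0,0,0]], "rotation": [[-0.118,0,0],[-0.118,0,0],[-0.118,0,0],[-0.118,0,0],[-0.118,0,0],[-0.118,0,0],[-0.118,0,0],[-0.118,0,0],[-0.118,0,0],[-0.118,0,0],[-0.118,0,0],[-0.118,0,0],[-0.118,0,0],[-0.118,0,0]], "fingers": [5,5,5,5,5,5,5,5,5,5,5,5,5,5]}}

```text
clock: 1.32
tcp_pos: [0.1304, -0.5598, 0.2094]
ee_rot: [-0.247, 1.557, 0.248]
force: [0.7, 0.7, -1.3]
finger_gap: 0.581
```

>>> {"api": "arm_command", "payload": {"offset": [[0,2.13,3.5],[0,2.13,3.5],[0,2.13,3.5],[0,2.13,3.5],[0,2.13,3.5],[0,2.13,3.5],[0,2.13,3.5],[0,2.13,3.5],[0,2.13,3.5],[0,2.13,3.5],[0,2.13,3.5],[0,2.13,3.5],[0,0,0]], "rotation": [[0,0,0],[0,0,0],[0,0,0],[0,0,0],[0,0,0],[0,0,0],[0,0,0],[0,0,0],[0,0,0],[0,0,0],[0,0,0],[0,0,0],[0,0,0]], "fingers": [5,5,5,5,5,5,5,5,5,5,5,5,5]}}

```text
clock: 2.4
tcp_pos: [0.4563, -0.1835, 0.2095]
ee_rot: [-0.247, 1.554, 0.25]
force: [0.2, -1.1, 0.2]
finger_gap: 0.586
```

Run:
```python
from m import *
from workcell import r
c=r.capture("wrist"); o=r.observe(); np.savez("w1.npz",**c,**{k:o[k] for k in("tcp_pos","ee_rot")}); cv2.imwrite("pics/w1.png",c["img"])
print(o["clock"],o["tcp_pos"],tool(o).round(4),o["qpos"].round(3),o["finger_gap"])
print(proj(c,[.4537,-.1888,.09]))
```

```text
2.45 [ 0.45415517 -0.18581128  0.20934803] [[-1.000e-04 -3.108e-01  9.505e-01]
 [ 5.000e-04  9.505e-01  3.108e-01]
 [-1.000e+00  5.000e-04  1.000e-04]] [-0.412  0.187  1.749  0.     1.206 -0.728] 0.5862137863196949
[311.92735119 228.81996168]
```

View pics/w1.png

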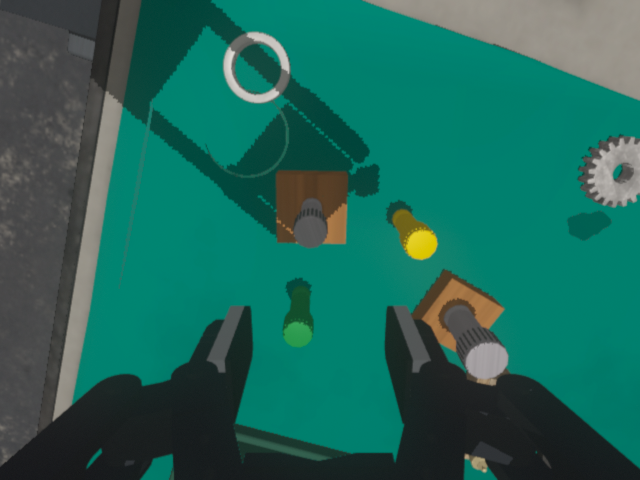

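The wrist view shows the slim plug's top at about (311,230), in the stand at (312,207), and the two-view estimate predicts (312,229). I refine it and plan the descent.

Run:
```python
from m import *
c=load("w1.npz"); 
im=c["img"][190:270,270:360]; cv2.imwrite("pics/w1c.png",cv2.resize(im,None,fx=7,fy=7,interpolation=cv2.INTER_NEAREST))
print(c["img"][232,311])
W=cloud(c)[205:255,285:340].reshape(-1,3); t=W[np.abs(W[:,2]-.09)<.006]; print(len(t),np.median(t,0),t.min(0),t.max(0))
print((t[:,:2].min(0)+t[:,:2].max(0))/2)
k,s,cc=blob(c,(311,232),c["img"][232,311],tol=14,box=24); print(k,s,*fitz(c,cc,.09))
o=dict(tcp_pos=c["tcp_pos"],ee_rot=c["ee_rot"]); print(delta(o,[.4537,-.1888,.059]).round(2))
```

```text
[88 88 88]
949 [ 0.45273409 -0.18960523  0.0925403 ] [ 0.44073909 -0.20252412  0.0841555 ] [ 0.46517516 -0.17858584  0.09475931]
[ 0.45295712 -0.19055498]
5 [294 214  33  33 816] (0.4527, -0.1902, 0.0124) [ 0.4528 -0.1908] [0.0224 0.0229]
[15.03 -0.28 -0.14]
```

View pics/w1c.png

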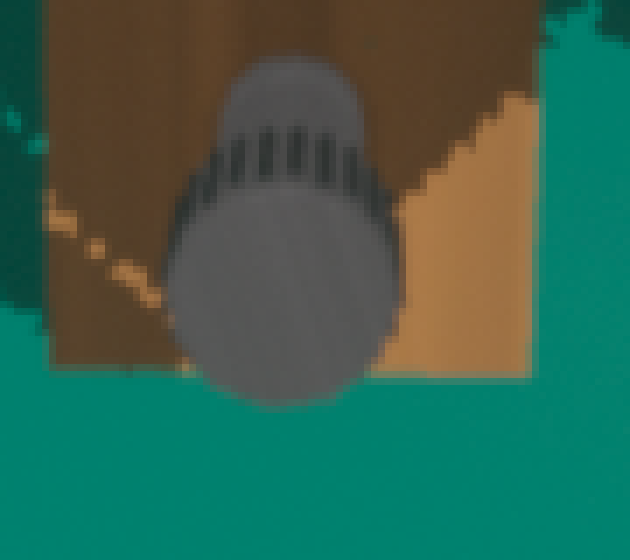

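>>> {"api": "arm_command", "payload": {"offset": [[3,0,0],[3,0,0],[2,0,0],[0,0,0],[0,0,0],[0,0,0]], "rotation": [[0,0,0],[0,0,0],[0,0,0],[0,0,0],[0,0,0],[0,0,0]], "fingers": [5,5,5,5,5,5]}}

```text
clock: 2.95
tcp_pos: [0.4529, -0.1895, 0.1309]
ee_rot: [-0.244, 1.556, 0.241]
force: [-0.7, 0.5, -0.3]
finger_gap: 0.582
```

Run:
```python
from m import *
from workcell import r
c=r.capture("wrist"); o=r.observe(); np.savez("w2.npz",**c,**{k:o[k] for k in("tcp_pos","ee_rot")}); cv2.imwrite("pics/w2.png",c["img"])
print(o["clock"],o["tcp_pos"],o["force"],tool(o).round(4)[:,2])
print(delta(o,[.4528,-.1903,.059]).round(2),proj(c,[.4528,-.1903,.09]))
```

```text
3.0 [ 0.45325882 -0.18953589  0.13130724] [-0.25891262  0.41864477  0.68118713] [0.9526 0.3043 0.0022]
[ 7.23 -0.04 -0.08] [317.59001789 264.18084035]
```

View pics/w2.png

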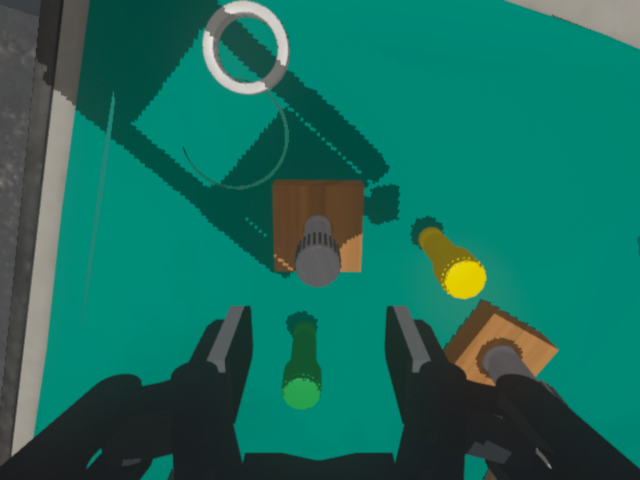

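>>> {"api": "arm_command", "payload": {"offset": [[2.5,0,0],[2.5,0,0],[1.5,0,0],[0.8,0,0],[0,0,0],[0,0,0],[0,0,0],[0,0,0],[0,0,0],[0,0,0],[0,0,0],[0,0,0],[0,0,0]], "rotation": [[0,0,0],[0,0,0],[0,0,0],[0,0,0],[0,0,0],[0,0,0],[0,0,0],[0,0,0],[0,0,0],[0,0,0],[0,0,0],[0,0,0],[0,0,0]], "fingers": [5,5,5,5,5,5,1,1,1,1,1,1,1], "newtons": 50}}

```text
clock: 4.08
tcp_pos: [0.4535, -0.189, 0.0582]
ee_rot: [-0.245, 1.554, 0.242]
force: [-0.6, -0.4, 5.6]
finger_gap: 0.253
```

Run:
```python
from m import *
from workcell import r
o=r.observe(); print(o["clock"],o["tcp_pos"],o["force"],o["finger_gap"]*85, o["qpos"].round(3))
c=r.capture("side"); cv2.imwrite("pics/s2.png",cv2.resize(c["img"][230:410,270:510],None,fx=3,fy=3))
```

```text
4.0833 [ 0.45347992 -0.18903216  0.05815471] [-0.63834566 -0.39142871  5.64223352] 21.47536591484299 [-0.418  0.343  1.967 -0.     0.828 -0.728]
```

View pics/s2.png

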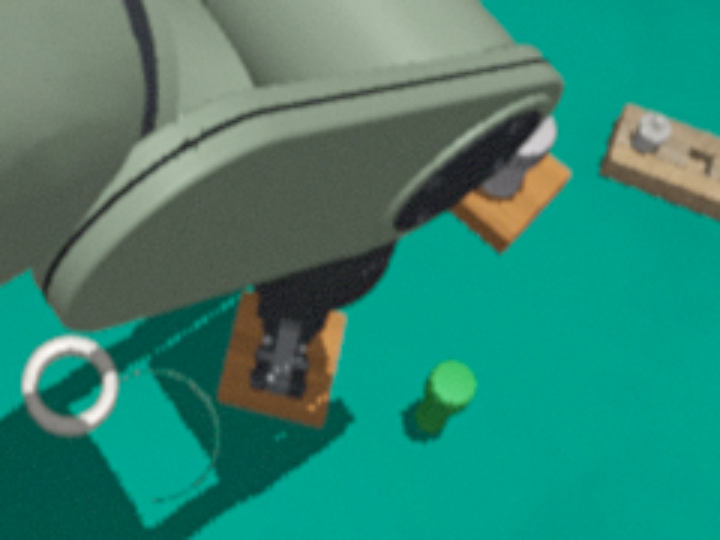

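>>> {"api": "arm_command", "payload": {"offset": [[-1,0,0],[-2,0,0],[-3,0,0],[-3,0,0],[-2,0,0],[0,2,1],[0,3,1.6],[0,3,1.6],[0,3,1.6],[0,3,1.6],[0,3,1.6],[0,3,1.6],[0,3,1.6],[0,3,1.6],[0,2.9,1.8],[0,0,0],[0,0,0],[0,0,0]], "rotation": [[0,0,0],[0,0,0],[0,0,0],[0,0,0],[0,0,0],[0,0,0],[0,0,0],[0,0,0],[0,0,0],[0,0,0],[0,0,0],[0,0,0],[0,0,0],[0,0,0],[0,0,0],[0,0,0],[0,0,0],[0,0,0]], "fingers": [1,1,1,1,1,1,1,1,1,1,1,1,1,1,1,1,1,1]}}

```text
clock: 5.63
tcp_pos: [0.5123, 0.134, 0.1665]
ee_rot: [-0.244, 1.558, 0.243]
force: [-0.3, 0.5, -0.4]
finger_gap: 0.255
```

Run:
```python
from m import *
from workcell import r
c=r.capture("wrist"); o=r.observe(); np.savez("w3.npz",**c,**{k:o[k] for k in("tcp_pos","ee_rot")}); cv2.imwrite("pics/w3.png",c["img"])
print(o["clock"],o["tcp_pos"],o["force"],o["finger_gap"],tool(o).round(4))
print(proj(c,[.4985,.182,.072]))
```

```text
5.6833 [0.51231962 0.13350973 0.16653526] [ 0.35182965 -0.2216854  -0.77875733] 0.2578726718941045 [[-8.000e-04 -3.046e-01  9.525e-01]
 [-7.000e-04  9.525e-01  3.046e-01]
 [-1.000e+00 -4.000e-04 -9.000e-04]]
[321.02992102 154.6364525 ]
```

View pics/w3.png

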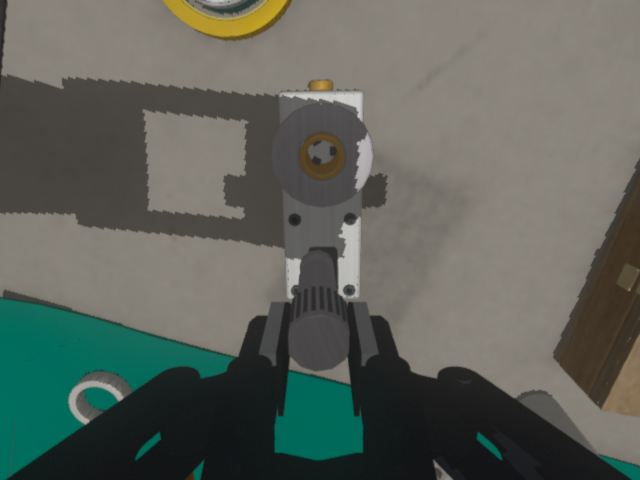

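The plug hangs between the pads, head at (319,335) and stem tip near (319,265). The brass mouth is at about (322,155), with the pawls visible inside. Next I fit the mouth and the held plug.

Run:
```python
from m import *
c=load("w3.npz"); o=dict(tcp_pos=c["tcp_pos"],ee_rot=c["ee_rot"])
hsv=cv2.cvtColor(c["img"],cv2.COLOR_BGR2HSV)
m=((hsv[...,0]>5)&(hsv[...,0]<30)&(hsv[...,1]>90)).astype(np.uint8); m[:125]=0; m[190:]=0; m[:,:290]=0; m[:,360:]=0
cs,_=cv2.findContours(m,cv2.RETR_EXTERNAL,cv2.CHAIN_APPROX_NONE); cc=max(cs,key=cv2.contourArea)
print("brass",cv2.boundingRect(cc),*fitz(c,cc,.072))
# flange outline by depth
W=cloud(c); f=(np.abs(W[...,2]-.070)<.01).astype(np.uint8); f[:90]=0;f[220:]=0;f[:,:260]=0;f[:,385:]=0
cs,_=cv2.findContours(f,cv2.RETR_EXTERNAL,cv2.CHAIN_APPROX_NONE); cc=max(cs,key=cv2.contourArea)
print("flange",cv2.boundingRect(cc),*fitz(c,cc,.070), np.nanmedian(W[...,2][f>0]))
hc,_=cv2.findContours(m,cv2.RETR_CCOMP,cv2.CHAIN_APPROX_NONE)
for h in hc:
    if len(h)>30: print("c",cv2.boundingRect(h),*fitz(c,h,.072))
# plug head
k,s,cc=blob(c,(319,340),c["img"][340,319],tol=14,box=45); print(c["img"][340,319],s,*fitz(c,cc,.166-.046+.078))
im=c["img"]; cv2.imwrite("pics/w3c.png",np.hstack([cv2.resize(im[95:215,265:380],None,fx=3.4,fy=3.4),cv2.resize(im[250:370,262:377],None,fx=3.4,fy=3.4)]))
```

```text
brass (300, 133, 45, 47) (0.4992, 0.1812, 0.0142) [0.4992 0.1812] [0.0269 0.0278]
flange (271, 103, 103, 105) (0.4994, 0.1806, 0.0317) [0.4995 0.1807] [0.0624 0.0625] 0.07013189663222105
c (300, 133, 45, 47) (0.4992, 0.1812, 0.0142) [0.4992 0.1812] [0.0269 0.0278]
c (307, 139, 31, 27) (0.4987, 0.1834, 0.0093) [0.4982 0.1836] [0.0149 0.018 ]
[73 72 74] [ 288  295   61   76 3365] (0.5112, 0.1356, 0.0164) [0.5122 0.1343] [0.0224 0.0303]
```

View pics/w3c.png

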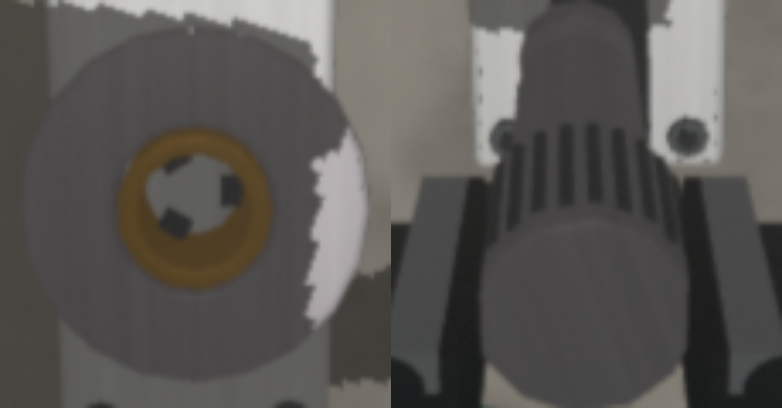

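Run:
```python
from m import *
c=load("w3.npz"); o=dict(tcp_pos=c["tcp_pos"],ee_rot=c["ee_rot"]); T=tool(o)
W=cloud(c); sel=W[290:375,285:355].reshape(-1,3); print(np.nanpercentile(sel[:,2],[50,80,90,95,99]))
top=np.nan_to_num((np.abs(W[...,2]-np.nanpercentile(sel[:,2],90))<.006)).astype(np.uint8); top[:290]=0; top[375:]=0; top[:,:288]=0; top[:,350:]=0
cs,_=cv2.findContours(top,cv2.RETR_EXTERNAL,cv2.CHAIN_APPROX_NONE); cc=max(cs,key=cv2.contourArea)
print(cv2.boundingRect(cc)); 
for z in (.1985,.2015):
    f=fitz(c,cc,z); print(f); print("tool offs",T.T@(np.array([f[1][0],f[1][1],z])-o["tcp_pos"]))
    for row in (341,342,343):
        print(T.T@(onz(c,319.1,row,z)-o["tcp_pos"]))
# predicted stem bottom tip far edge if plug upright and centred at offset
for dy in (0,-.001,-.002):
  for (x,rr) in ((.046,.009),(-.032,.012)):
    print(dy,x,[proj(c,o["tcp_pos"]+T@np.array([x,dy+s*rr,0])).round(1) for s in (1,-1)],[proj(c,o["tcp_pos"]+T@np.array([x,dy,s*rr])).round(1) for s in (1,-1)])
print(delta(o,[.4993,.181,.14]))
```

```text
[0.20024028 0.20122253 0.20188824 0.20755866 0.21650406]
(288, 306, 62, 68)
((0.513, 0.1321, 0.0175), array([0.5127, 0.1319]), array([0.0256, 0.029 ]))
tool offs [-0.0319639  -0.00166267 -0.00015781]
[-0.03196457 -0.00136171  0.00041761]
[-0.03196439 -0.00177267  0.0004184 ]
[-0.03196422 -0.00218432  0.00041919]
((0.5124, 0.1338, 0.0171), array([0.5122, 0.1336]), array([0.025 , 0.0283]))
tool offs [-0.03496469  0.00010757 -0.00011899]
[-0.03496534  0.00047775  0.00040924]
[-3.49651725e-02  7.61235416e-05  4.10008232e-04]
[-0.034965   -0.00032618  0.00041078]
0 0.046 [array([318.1, 244.6]), array([318.1, 276.1])] [array([334.9, 260.6]), array([301.3, 260.5])]
0 -0.032 [array([318. , 307.6]), array([317.9, 366.4])] [array([351.4, 337.8]), array([284.5, 337.7])]
-0.001 0.046 [array([318.1, 246.4]), array([318.1, 277.8])] [array([334.9, 262.3]), array([301.3, 262.3])]
-0.001 -0.032 [array([318. , 310.1]), array([317.9, 368.7])] [array([351.3, 340.2]), array([284.6, 340.1])]
-0.002 0.046 [array([318.1, 248.2]), array([318.1, 279.5])] [array([334.8, 264.1]), array([301.3, 264. ])]
-0.002 -0.032 [array([318. , 312.7]), array([317.9, 371.1])] [array([351.3, 342.6]), array([284.6, 342.6])]
[2.65124355 4.92105466 0.20901803]
```

>>> {"api": "arm_command", "payload": {"offset": [[0,2,0.1],[0,2,0.1],[0,1,0],[0,0,0],[2,0,0],[1.5,0,0],[0.5,0,0],[0,0,0],[0,0,0],[0,0,0]], "rotation": [[0,0,0],[0,0,0],[0,0,0],[0,0,0],[0,0,0],[0,0,0],[0,0,0],[0,0,0],[0,0,0],[0,0,0]], "fingers": [1,1,1,1,1,1,1,1,1,1]}}

```text
clock: 6.52
tcp_pos: [0.5003, 0.1823, 0.1276]
ee_rot: [-0.243, 1.555, 0.243]
force: [-0.3, -0.8, -1.6]
finger_gap: 0.249
```

Run:
```python
from m import *
from workcell import r
o=r.observe(); print(o["clock"],o["tcp_pos"],o["force"],o["finger_gap"],delta(o,[.4993,.181,.126]))
L=[]
for n,(u,v) in dict(scene=(240,195),side=(203,205)).items():
    c=r.capture(n); np.savez(n+"4.npz",**c); L.append(cv2.resize(c["img"][v-40:v+40,u-30:u+35],None,fx=6,fy=6,interpolation=cv2.INTER_CUBIC))
cv2.imwrite("pics/a4.png",np.hstack(L))
c=r.capture("wrist"); cv2.imwrite("pics/w4.png",c["img"]); np.savez("w4.npz",**c,**{k:o[k] for k in("tcp_pos","ee_rot")})
```

```text
6.5167 [0.50031177 0.18225048 0.12763631] [-0.29439913 -0.75831383 -1.64151438] 0.24913812134028654 [ 0.16340755 -0.08826877 -0.13474263]
```

View pics/a4.png

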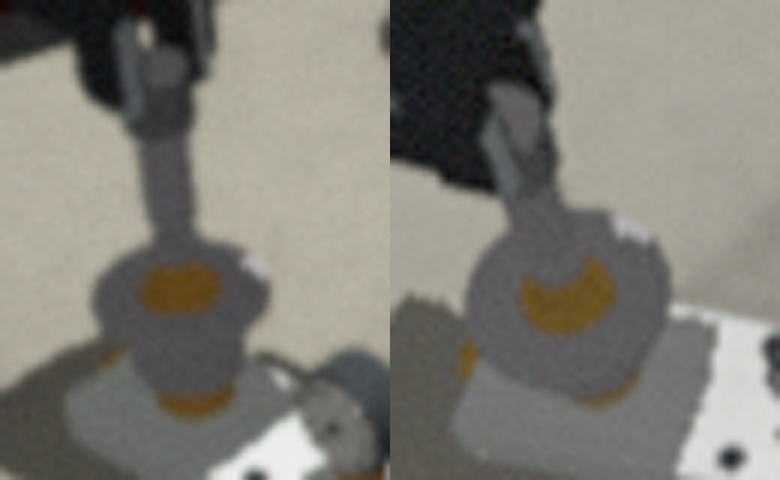

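View pics/w4.png

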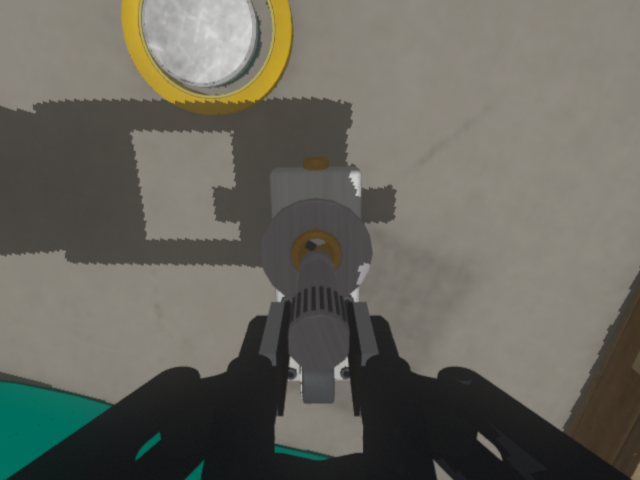

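Run:
```python
from m import *
c=load("w4.npz"); o=dict(tcp_pos=c["tcp_pos"],ee_rot=c["ee_rot"]); T=tool(o)
im=c["img"]; cv2.imwrite("pics/w4c.png",cv2.resize(im[190:375,255:380],None,fx=3.2,fy=3.2,interpolation=cv2.INTER_CUBIC))
W=cloud(c); f=(np.abs(W[...,2]-.070)<.008).astype(np.uint8); f[:160]=0;f[330:]=0;f[:,:255]=0;f[:,380:]=0
cs,_=cv2.findContours(f,cv2.RETR_EXTERNAL,cv2.CHAIN_APPROX_NONE); cc=max(cs,key=cv2.contourArea)
p=np.array([onz(c,u,v,.07) for u,v in cc.reshape(-1,2)]); q=(p-o["tcp_pos"])@T
print("flange in tool: y",q[:,1].min(),q[:,1].max()," z",q[:,2].min(),q[:,2].max(), np.nanmedian(W[...,2][f>0]))
# circle fit algebraic with the far points only
s=q[:,1]>0.0; A=np.c_[2*q[s,1:],np.ones(s.sum())]; x=np.linalg.lstsq(A,(q[s,1:]**2).sum(1),rcond=None)[0]; print("circle",x[:2],np.sqrt(x[2]+x[0]**2+x[1]**2))
# predicted plug outlines
for n in("scene4","side4"):
    d=load(n+".npz")
    print(n,"mouth",proj(d,[.4993,.181,.072]),"tip",proj(d,o["tcp_pos"]+T@np.array([.046,-.001,0])),"head",proj(d,o["tcp_pos"]+T@np.array([-.032,-.001,0])))
```

```text
flange in tool: y -0.02859580819984429 0.031354197530321454  z -0.032884843543836896 0.03019097271558071 0.0701471176109218
circle [ 0.00965262 -0.00129159] 0.02313573881860227
scene4 mouth [240.39139737 203.21748686] tip [240.39790008 199.19603553] head [235.74122863 167.1919991 ]
side4 mouth [201.49090422 212.42381191] tip [200.70669383 209.01717166] head [190.66685721 184.54721127]
```

View pics/w4c.png

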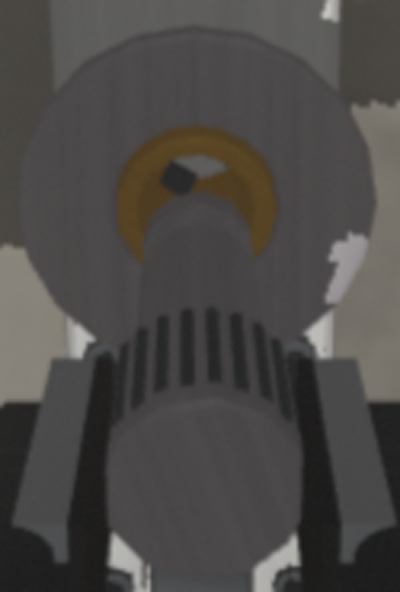

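>>> {"api": "arm_command", "payload": {"offset": [[0,0.04,-0.08],[0,0,0],[0.5,0,0],[0.4,0,0],[0.4,0,0],[0,0,0],[0,0,0]], "rotation": [[0,0,0],[0,0,0],[0,0,0],[0,0,0],[0,0,0],[0,0,0],[0,0,0]], "fingers": [1,1,1,1,1,1,1]}}

```text
clock: 7.25
tcp_pos: [0.4985, 0.1826, 0.1132]
ee_rot: [-0.244, 1.558, 0.243]
force: [0.2, 0.6, -1.4]
finger_gap: 0.25
```

Run:
```python
from m import *
from workcell import r
o=r.observe(); print(o["clock"],o["tcp_pos"],o["force"],o["wrist_torque"],o["finger_gap"])
c=r.capture("wrist"); L=[cv2.resize(c["img"][190:375,255:380],None,fx=2.6,fy=2.6,interpolation=cv2.INTER_CUBIC)]
for n,(u,v) in dict(scene=(240,195),side=(203,205)).items():
    c=r.capture(n); L.append(cv2.resize(c["img"][v-40:v+40,u-20:u+20],(240,481),interpolation=cv2.INTER_CUBIC))
cv2.imwrite("pics/a5.png",np.hstack(L))
```

```text
7.25 [0.49845743 0.18262833 0.1131993 ] [ 0.18444069  0.63211013 -1.38298942] [ 0.0015632  -0.02080526 -0.02190735] 0.2503212404576464
```

View pics/a5.png

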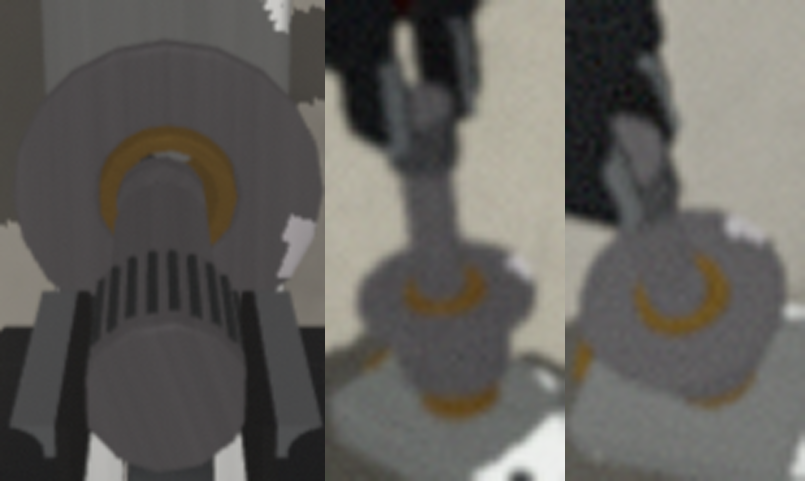

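Run:
```python
from m import *
from workcell import r
o=r.observe(); print(o["clock"],o["tcp_pos"],tool(o).round(4).tolist())
T=tool(o)
for n,(u,v) in dict(scene=(240,195),side=(203,205)).items():
    c=r.capture(n); np.savez(n+"5.npz",**c)
    cv2.imwrite(f"pics/{n}5.png",cv2.resize(c["img"][v-25:v+20,u-28:u+28],None,fx=14,fy=14,interpolation=cv2.INTER_CUBIC))
    for h in (.114,.10,.09,.08,.072):
        a=proj(c,[.4993,.181,h]); print(n,"mouth axis at z",h,((a-[u-28,v-25]+.5)*14).round(0))
```

```text
7.4 [0.49853523 0.18265577 0.11367508] [[-0.0003, -0.3051, 0.9523], [-0.0002, 0.9523, 0.3051], [-1.0, -0.0001, -0.0003]]
scene mouth axis at z 0.114 [371. 239.]
scene mouth axis at z 0.1 [382. 318.]
scene mouth axis at z 0.09 [390. 374.]
scene mouth axis at z 0.08 [398. 429.]
scene mouth axis at z 0.072 [404. 472.]
side mouth axis at z 0.114 [306. 286.]
side mouth axis at z 0.1 [331. 346.]
side mouth axis at z 0.09 [348. 388.]
side mouth axis at z 0.08 [365. 429.]
side mouth axis at z 0.072 [378. 461.]
```

View pics/scene5.png

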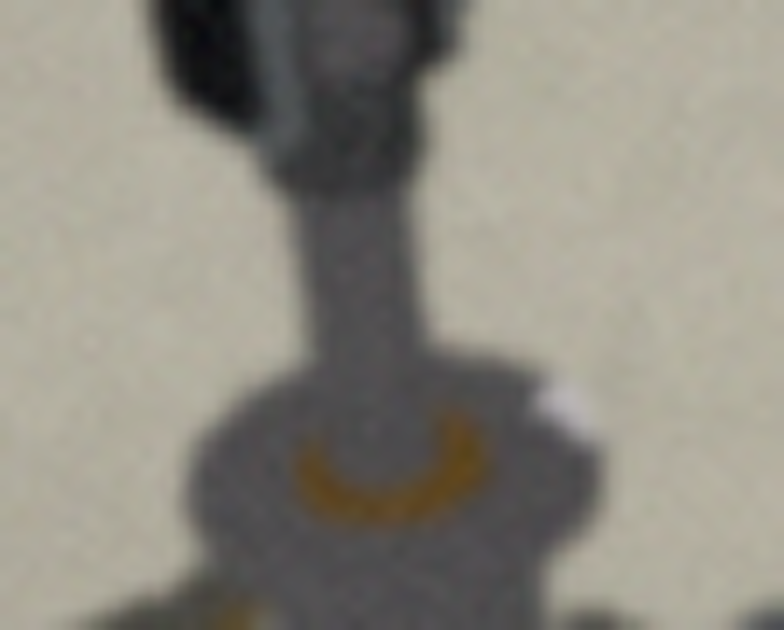

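View pics/side5.png

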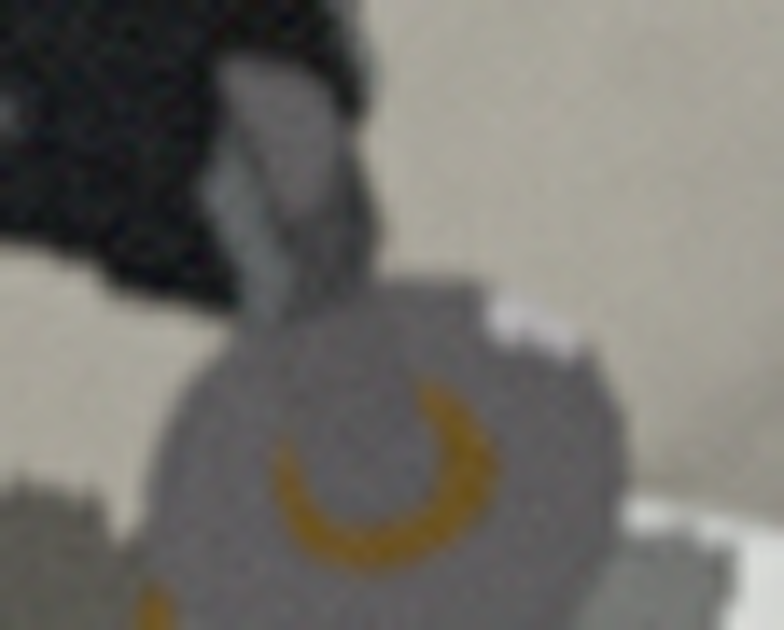

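>>> {"api": "arm_command", "payload": {"offset": [[0,-0.03,0.08],[0,0,0],[0.3,0,0],[0.3,0,0],[0,0,0],[0,0,0]], "rotation": [[0,0,0],[0,0,0],[0,0,0],[0,0,0],[0,0,0],[0,0,0]], "fingers": [1,1,1,1,1,1]}}

```text
clock: 8.0
tcp_pos: [0.4992, 0.1825, 0.1073]
ee_rot: [-0.243, 1.558, 0.243]
force: [-0.5, 0.8, -0.8]
finger_gap: 0.249
```

```bash
cat > look.py <<'E'
from m import *
from workcell import r
import sys
t=sys.argv[1]
o=r.observe(); print(o["clock"],o["tcp_pos"],o["force"],o["wrist_torque"].round(3),o["finger_gap"])
c=r.capture("wrist"); np.savez("wrist"+t+".npz",**c,**{k:o[k] for k in("tcp_pos","ee_rot")}); L=[cv2.resize(c["img"][190:375,255:380],None,fx=2.6,fy=2.6,interpolation=cv2.INTER_CUBIC)]
for n,(u,v) in dict(scene=(240,195),side=(203,205)).items():
    c=r.capture(n); np.savez(n+t+".npz",**c); L.append(cv2.resize(c["img"][v-40:v+40,u-20:u+20],(240,481),interpolation=cv2.INTER_CUBIC))
cv2.imwrite(f"pics/look{t}.png",np.hstack(L))
E
python3 look.py 6
```

```text
8.0 [0.49921113 0.18254291 0.10730238] [-0.51947008  0.82347263 -0.83031837] [-0.047  0.019  0.063] 0.2486235282327195
```

View pics/look6.png

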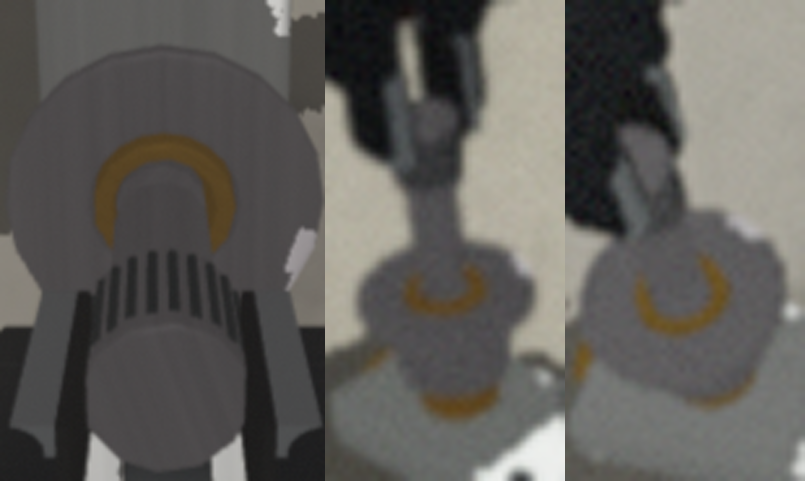

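>>> {"api": "arm_command", "payload": {"offset": [[0,0,0.04],[0.3,0,0],[0.3,0,0],[0.2,0,0],[0,0,0]], "rotation": [[0,0,0],[0,0,0],[0,0,0],[0,0,0],[0,0,0]], "fingers": [1,1,1,1,1]}}

```text
clock: 8.57
tcp_pos: [0.4994, 0.1826, 0.099]
ee_rot: [-0.244, 1.558, 0.243]
force: [-0.0, -0.2, -1.2]
finger_gap: 0.254
```

>>> {"api": "arm_command", "payload": {"offset": [[0.4,0,0],[0.4,0,0],[0.4,0,0],[0,0,0],[0,0,0]], "rotation": [[0,0,0],[0,0,0],[0,0,0],[0,0,0],[0,0,0]], "fingers": [1,1,1,1,1]}}

```text
clock: 8.98
tcp_pos: [0.4996, 0.1827, 0.0873]
ee_rot: [-0.244, 1.558, 0.243]
force: [-0.1, 0.8, -1.6]
finger_gap: 0.253
```

```bash
python3 look.py 7
```

```text
8.9833 [0.49960434 0.1826715  0.08728737] [-0.09447884  0.80450964 -1.61002085] [-0.049 -0.046 -0.005] 0.2531924221281568
```

View pics/look7.png

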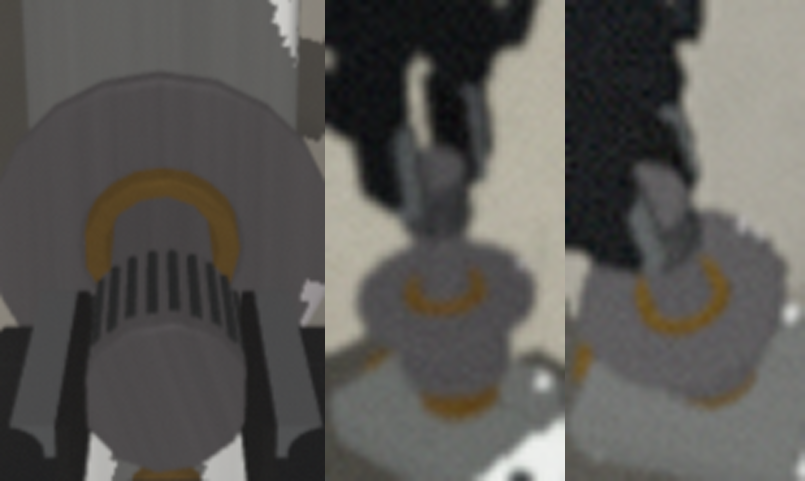

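>>> {"api": "arm_command", "payload": {"offset": [[0.3,0,0],[0,0,0],[0,0,0],[0,0,0],[0,0,0],[0,0,0],[0,0,0],[0,0,0]], "rotation": [[0,0,0],[0,0,0],[0,0,0],[0,0,0],[0,0,0],[0,0,0],[0,0,0],[0,0,0]], "fingers": [1,1,3.6,3.6,3.6,3.6,3.6,3.6]}}

```text
clock: 9.8
tcp_pos: [0.4999, 0.1828, 0.0848]
ee_rot: [-0.243, 1.557, 0.243]
force: [-0.5, 0.2, -1.1]
finger_gap: 0.418
```

```bash
python3 look.py 8
```

```text
9.8 [0.49991297 0.18280051 0.08478493] [-0.54905787  0.17405481 -1.13532038] [ 0.006 -0.005 -0.009] 0.41833679996546447
```

View pics/look8.png

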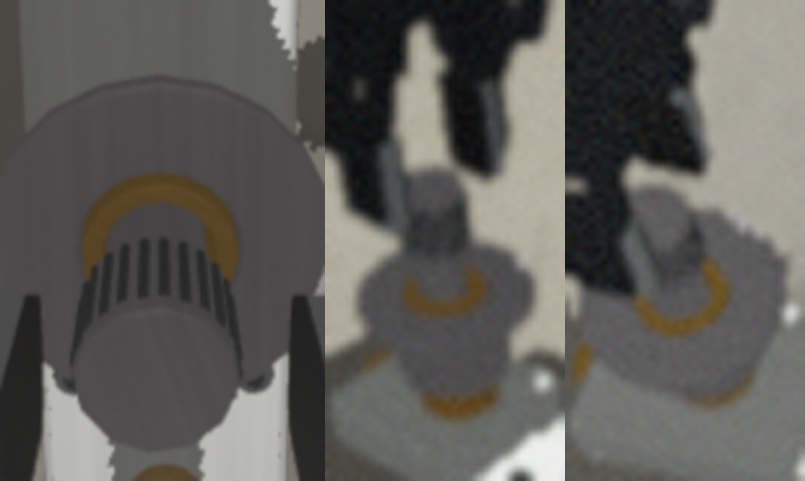

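>>> {"api": "arm_command", "payload": {"offset": [[0,0,-0.05],[0.4,0,0],[0.4,0,0],[0.4,0,0],[0.3,0,0],[0,0,0]], "rotation": [[0,0,0],[0,0,0],[0,0,0],[0,0,0],[0,0,0],[0,0,0]], "fingers": [4,4,4,4,4,4]}}

```text
clock: 10.45
tcp_pos: [0.4987, 0.1824, 0.0687]
ee_rot: [-0.244, 1.559, 0.243]
force: [-0.6, 0.5, -0.4]
finger_gap: 0.472
```

>>> {"api": "arm_command", "payload": {"offset": [[0.2,0,0],[0.2,0,0],[0,0,0]], "rotation": [[0,0,0],[0,0,0],[0,0,0]], "fingers": [4,4,4]}}

```text
clock: 10.7
tcp_pos: [0.4992, 0.1825, 0.0653]
ee_rot: [-0.243, 1.558, 0.243]
force: [-0.6, 0.4, -0.0]
finger_gap: 0.468
```

```bash
python3 look.py 9
python3 - <<'E'
from m import *
for t in "89":
    c=load(f"wrist{t}.npz"); W=cloud(c); f=W[215:235,265:375,2]; print(t,np.nanpercentile(f,[20,50,80]).round(4))
E
```

```text
10.7 [0.4991765  0.18254397 0.0653207 ] [-0.55988025  0.38054068 -0.01012062] [-0.01   0.02  -0.015] 0.4677125161411326
8 [0.0217 0.0228 0.0698]
9 [0.0216 0.0221 0.0227]
```

View pics/look9.png

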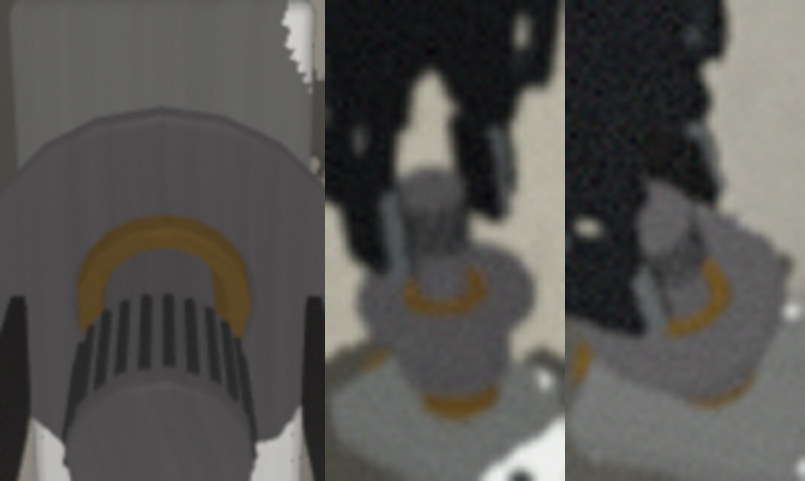

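>>> {"api": "arm_command", "payload": {"offset": [[0.2,0,0],[0,0,0]], "rotation": [[0,0,0],[0,0,0]], "fingers": [4,4]}}

```text
clock: 11.02
tcp_pos: [0.4992, 0.1826, 0.0635]
ee_rot: [-0.243, 1.557, 0.243]
force: [-0.4, -0.2, -0.2]
finger_gap: 0.469
```

>>> {"api": "arm_command", "payload": {"offset": [[0.2,0,0],[0,0,0]], "rotation": [[0,0,0],[0,0,0]], "fingers": [4,4]}}

```text
clock: 11.18
tcp_pos: [0.4992, 0.1825, 0.0614]
ee_rot: [-0.243, 1.557, 0.243]
force: [-0.1, 0.4, 0.6]
finger_gap: 0.469
```

>>> {"api": "arm_command", "payload": {"offset": [[0.2,0,0],[0,0,0]], "rotation": [[0,0,0],[0,0,0]], "fingers": [4,4]}}

```text
clock: 11.35
tcp_pos: [0.4991, 0.1825, 0.0593]
ee_rot: [-0.243, 1.558, 0.243]
force: [0.7, 0.9, 0.2]
finger_gap: 0.467
```

```bash
python3 look.py 10
python3 - <<'E'
from m import *
c=load("scene10.npz"); d=load("side10.npz")
cv2.imwrite("pics/b10.png",np.hstack([cv2.resize(c["img"][160:240,205:275],None,fx=5.6,fy=5.6,interpolation=cv2.INTER_CUBIC),cv2.resize(d["img"][165:245,170:240],None,fx=5.6,fy=5.6,interpolation=cv2.INTER_CUBIC)]))
cv2.imwrite("pics/w10.png",load("wrist10.npz")["img"])
E
```

```text
11.35 [0.4991288  0.18253097 0.05932986] [0.67902166 0.86602349 0.17349545] [ 0.004 -0.014  0.01 ] 0.46656903766396307
```

View pics/b10.png

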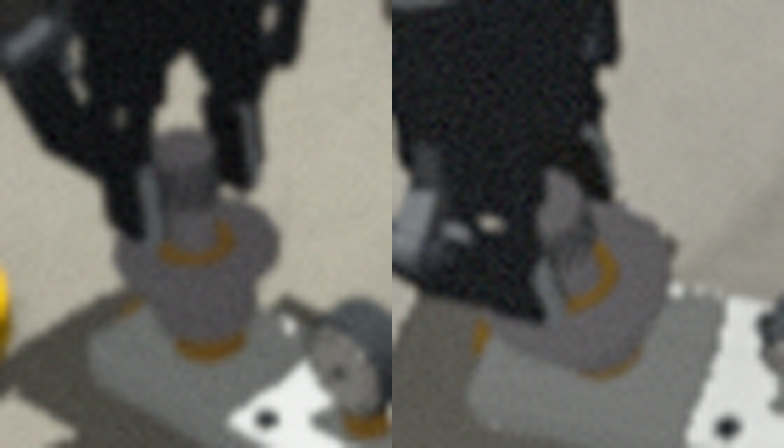

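View pics/w10.png

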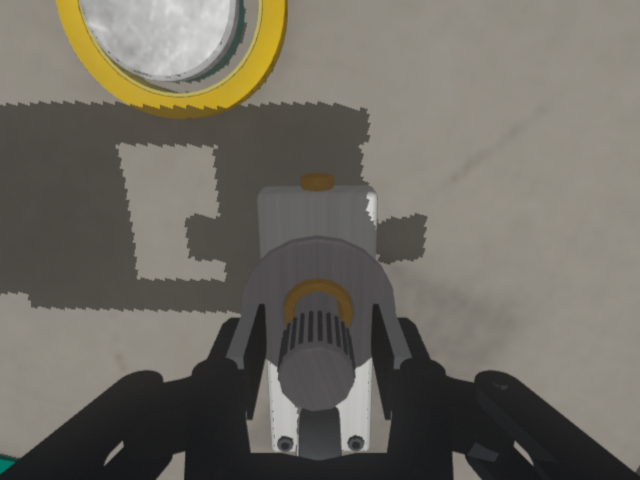

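The fingertips straddle the head and stand just over the flange; in the wrist view the tips are at (258,308) and (382,308) and still clear. I go on down.

>>> {"api": "arm_command", "payload": {"offset": [[0.2,0,0],[0,0,0]], "rotation": [[0,0,0],[0,0,0]], "fingers": [4,4]}}

```text
clock: 11.67
tcp_pos: [0.4992, 0.1826, 0.0574]
ee_rot: [-0.243, 1.557, 0.243]
force: [0.4, 0.1, -0.1]
finger_gap: 0.468
```

>>> {"api": "arm_command", "payload": {"offset": [[0.2,0,0],[0,0,0]], "rotation": [[0,0,0],[0,0,0]], "fingers": [4,4]}}

```text
clock: 11.83
tcp_pos: [0.4991, 0.1825, 0.0553]
ee_rot: [-0.243, 1.558, 0.243]
force: [-0.0, 0.1, -0.1]
finger_gap: 0.471
```

>>> {"api": "arm_command", "payload": {"offset": [[0.2,0,0],[0,0,0]], "rotation": [[0,0,0],[0,0,0]], "fingers": [4,4]}}

```text
clock: 12.0
tcp_pos: [0.4991, 0.1825, 0.0533]
ee_rot: [-0.243, 1.558, 0.243]
force: [-0.3, 0.2, -0.3]
finger_gap: 0.468
```

```bash
python3 look.py 11
python3 - <<'E'
from m import *
for t in ("10","11"):
    c=load(f"wrist{t}.npz"); W=cloud(c); v,u=np.mgrid[:480,:640]
    s=(v>240)&(v<275)&(u>275)&(u<360)&(W[...,2]>.04)&(W[...,2]<.08); print(t,s.sum(),np.nanmedian(W[...,2][s]))
E
```

```text
12.0 [0.49913887 0.18250939 0.05332407] [-0.33441575  0.23142081 -0.31821577] [-0.044 -0.043 -0.024] 0.46777629882415894
10 2747 0.0700798724813431
11 2549 0.07001954403593735
```

View pics/look11.png

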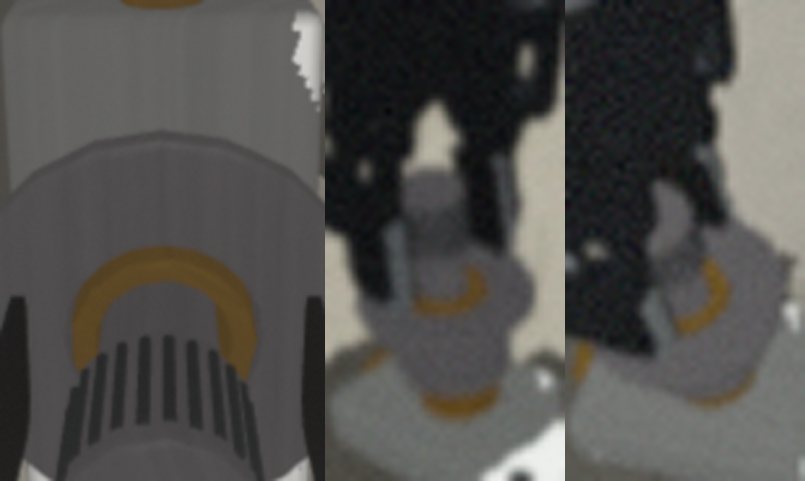

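Run:
```python
from m import *
w=load("wrist11.npz"); o=dict(tcp_pos=w["tcp_pos"],ee_rot=w["ee_rot"]); T=tool(o)
for n,(u,v) in (("scene11",(240,195)),("side11",(203,205))):
    c=load(n+".npz"); S=9
    im=cv2.resize(c["img"][v-35:v+30,u-32:u+38],None,fx=S,fy=S,interpolation=cv2.INTER_CUBIC)
    for k,col in ((0,(0,0,255)),(.008,(0,255,255)),(.017,(255,0,0))):
        for s in (-.021,.021):
            for y in (-.011,.011):
                p=proj(c,o["tcp_pos"]+T@np.array([-k,y,s]))
                cv2.circle(im,tuple(int(x) for x in ((p-[u-32,v-35]+.5)*S)),4,col,-1)
    cv2.imwrite(f"pics/{n}m.png",im)
W=cloud(w); 
print([W[r,cx].round(4).tolist() for r,cx in ((320,258),(340,255),(320,380),(330,385))])
cv2.imwrite("pics/w11.png",w["img"])
```

```text
[[0.4767, 0.1858, 0.0914], [0.4776, 0.1847, 0.1019], [0.5159, 0.1984, 0.0916], [0.5161, 0.1992, 0.0993]]
```

View pics/scene11m.png

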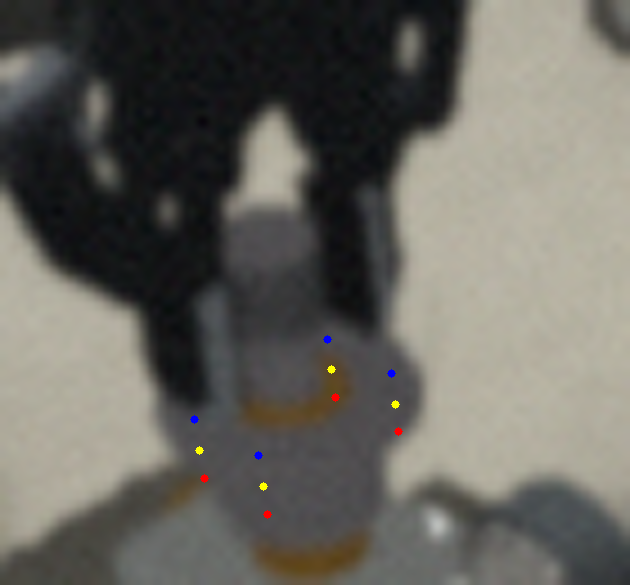

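View pics/w11.png

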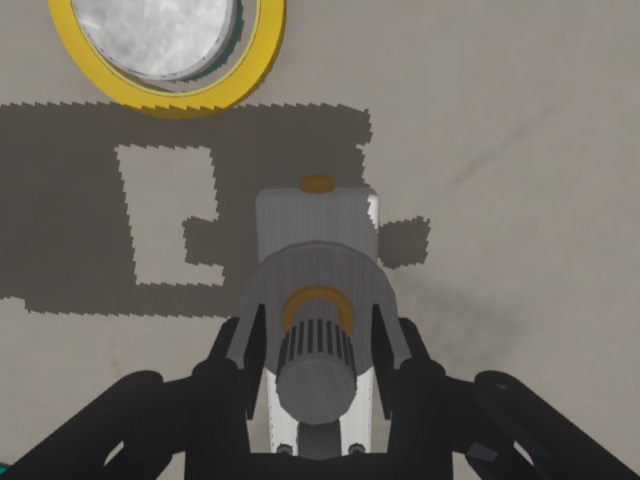

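Run:
```python
from m import *
for t in ("w1","w2","w3","wrist7","wrist11"):
    w=load(t+".npz"); o=dict(tcp_pos=w["tcp_pos"],ee_rot=w["ee_rot"]); T=tool(o); W=cloud(w)
    Q=(W-o["tcp_pos"])@T
    print(t)
    for nm,(r0,r1,c0,c1) in dict(palm=(456,478,280,360),Lf=(300,330,215,285),Rf=(300,330,355,420)).items():
        q=Q[r0:r1,c0:c1].reshape(-1,3); q=q[np.isfinite(q[:,0])]
        if nm!="palm": q=q[(q[:,0]<.02)&(np.abs(q[:,2])>.008)&(np.abs(q[:,1])<.03)]
        if len(q): print(nm,len(q),"x pct",np.percentile(q[:,0],[1,50,95,99]).round(4),"y",np.percentile(q[:,1],[1,50,99]).round(4),"z",np.percentile(q[:,2],[1,50,99]).round(4))
```

```text
w1
palm 1749 x pct [-0.1021 -0.0985  0.1874  0.1896] y [-0.2778  0.0115  0.0131] z [-0.0074  0.0028  0.015 ]
Lf 699 x pct [-0.0452 -0.0359 -0.0279 -0.0257] y [0.0032 0.0118 0.0126] z [-0.0333 -0.025  -0.0221]
Rf 666 x pct [-0.0455 -0.0363 -0.0279 -0.0256] y [0.0033 0.0118 0.0127] z [0.0275 0.0302 0.0377]
w2
palm 1755 x pct [-0.1015 -0.0978  0.1287  0.1296] y [-0.2188  0.01    0.0117] z [-0.0096  0.0001  0.009 ]
Lf 695 x pct [-0.045  -0.0354 -0.0276 -0.0252] y [0.002  0.0104 0.0112] z [-0.0362 -0.028  -0.0251]
Rf 668 x pct [-0.0448 -0.0354 -0.0273 -0.0252] y [0.0019 0.0104 0.0112] z [0.0246 0.0272 0.0348]
w3
palm 1752 x pct [-0.102  -0.0982  0.1634  0.1645] y [-0.2544  0.0105  0.0122] z [-0.0098  0.0005  0.011 ]
Lf 691 x pct [-0.0454 -0.0354 -0.0272 -0.0249] y [0.0064 0.0107 0.0116] z [-0.024  -0.0157 -0.0112]
Rf 641 x pct [-0.0454 -0.0354 -0.0275 -0.0252] y [0.0065 0.0108 0.0116] z [0.0122 0.0164 0.0244]
wrist7
palm 1752 x pct [-0.1019 -0.0982  0.0872  0.0881] y [-0.1772  0.01    0.0116] z [-0.008   0.0003  0.0084]
Lf 917 x pct [-0.0453 -0.033   0.0177  0.0181] y [-0.0168  0.0099  0.0111] z [-0.0299 -0.0172 -0.0114]
Rf 810 x pct [-0.0451 -0.0335  0.0176  0.0182] y [-0.0166  0.0099  0.0111] z [0.0121 0.0173 0.0285]
wrist11
palm 1755 x pct [-0.1018 -0.0983 -0.0164 -0.0155] y [-0.0715  0.0101  0.0116] z [-0.0077  0.0003  0.0081]
Lf 1551 x pct [-0.045  -0.027  -0.0157 -0.0138] y [-0.0057  0.0063  0.011 ] z [-0.0327 -0.0208 -0.0134]
Rf 1471 x pct [-0.045  -0.0282 -0.0159 -0.0153] y [-0.0057  0.0065  0.0111] z [0.0145 0.021  0.0329]
```

The depth map puts the real tips about 25 mm behind the reported TCP and the palm about 98 mm behind it. Contact should therefore come near TCP z ≈ 0.045, and the palm stays clear of the plug top.

>>> {"api": "arm_command", "payload": {"offset": [[0.2,0,0],[0.2,0,0],[0.1,0,0],[0,0,0]], "rotation": [[0,0,0],[0,0,0],[0,0,0],[0,0,0]], "fingers": [4,4,4,4]}}

```text
clock: 12.48
tcp_pos: [0.4991, 0.1825, 0.0483]
ee_rot: [-0.243, 1.558, 0.243]
force: [0.6, 0.1, -0.7]
finger_gap: 0.465
```

>>> {"api": "arm_command", "payload": {"offset": [[0.2,0,0],[0,0,0]], "rotation": [[0,0,0],[0,0,0]], "fingers": [4,4]}}

```text
clock: 12.65
tcp_pos: [0.4996, 0.1827, 0.0468]
ee_rot: [-0.243, 1.557, 0.243]
force: [-0.3, -0.7, 3.0]
finger_gap: 0.467
```

>>> {"api": "arm_command", "payload": {"offset": [[0.2,0,0],[0,0,0]], "rotation": [[0,0,0],[0,0,0]], "fingers": [4,4]}}

```text
clock: 12.82
tcp_pos: [0.4996, 0.1827, 0.0449]
ee_rot: [-0.243, 1.556, 0.243]
force: [-0.3, -1.7, 4.8]
finger_gap: 0.464
```

>>> {"api": "arm_command", "payload": {"offset": [[0.2,0,0],[0,0,0]], "rotation": [[0,0,0],[0,0,0]], "fingers": [4,4]}}

```text
clock: 12.98
tcp_pos: [0.4996, 0.1827, 0.0429]
ee_rot: [-0.243, 1.556, 0.243]
force: [-0.9, 0.4, 5.1]
finger_gap: 0.47
```

>>> {"api": "arm_command", "payload": {"offset": [[0.2,0,0],[0.2,0,0],[0,0,0]], "rotation": [[0,0,0],[0,0,0],[0,0,0]], "fingers": [4,4,4]}}

```text
clock: 13.23
tcp_pos: [0.4996, 0.1827, 0.039]
ee_rot: [-0.243, 1.556, 0.243]
force: [-0.6, -0.0, 6.5]
finger_gap: 0.469
```

>>> {"api": "arm_command", "payload": {"offset": [[0.2,0,0],[0,0,0],[0,0,0]], "rotation": [[0,0,0],[0,0,0],[0,0,0]], "fingers": [4,4,4]}}

```text
clock: 13.48
tcp_pos: [0.4996, 0.1827, 0.0372]
ee_rot: [-0.243, 1.556, 0.243]
force: [-0.5, -0.7, 6.6]
finger_gap: 0.468
```

>>> {"api": "arm_command", "payload": {"offset": [[0.2,0,0],[0,0,0],[0,0,0]], "rotation": [[0,0,0],[0,0,0],[0,0,0]], "fingers": [4,4,4]}}

```text
clock: 13.73
tcp_pos: [0.4996, 0.1827, 0.0353]
ee_rot: [-0.243, 1.556, 0.243]
force: [-1.1, -0.8, 7.2]
finger_gap: 0.465
```

```bash
python3 look.py 12
python3 - <<'E'
from m import *
for t in ("11","12"):
    w=load(f"wrist{t}.npz"); W=cloud(w); v,u=np.mgrid[:480,:640]
    s=(v>250)&(v<275)&(u>280)&(u<355)&(W[...,2]>.04)&(W[...,2]<.08); print(t,"flange z",s.sum(),np.nanmedian(W[...,2][s]))
    q=W[360:410,295:340,2]; print("head z",np.nanpercentile(q,[10,50,90]))
E
```

```text
13.7333 [0.49962206 0.18267384 0.03529676] [-1.05029253 -0.78590502  7.20389813] [-0.111  0.248  0.026] 0.46484998415151946
11 flange z 1768 0.07012680422594211
head z [0.11380925 0.1145526  0.11523681]
12 flange z 1742 0.05836038061928537
head z [0.09903271 0.10003459 0.10073026]
```

View pics/look12.png

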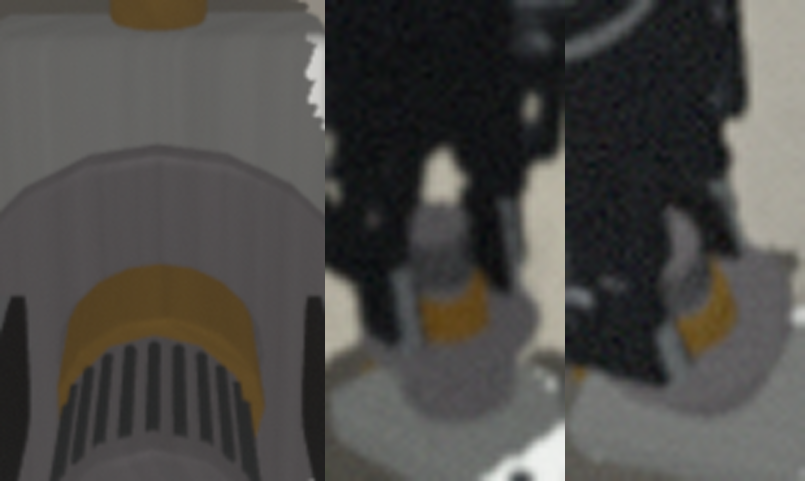

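The sleeve is 11.8 mm down and the head top fell from 0.1145 to 0.1000, so the plug is home. I raise straight up.

>>> {"api": "arm_command", "payload": {"offset": [[-0.3,0,0],[-0.3,0,0],[-0.3,0,0],[-0.3,0,0],[-0.5,0,0],[-0.5,0,0],[-1,0,0],[-2,0,0],[-2,0,0],[-2,0,0],[-2,0,0],[-2,0,0],[0,0,0],[0,0,0]], "rotation": [[0,0,0],[0,0,0],[0,0,0],[0,0,0],[0,0,0],[0,0,0],[0,0,0],[0,0,0],[0,0,0],[0,0,0],[0,0,0],[0,0,0],[0,0,0],[0,0,0]], "fingers": [4,4,4,4,4,4,4,4,4,4,4,4,4,4]}}

```text
clock: 15.05
tcp_pos: [0.4998, 0.1828, 0.1678]
ee_rot: [-0.243, 1.555, 0.243]
force: [0.9, 0.1, 0.2]
finger_gap: 0.469
```

```bash
python3 look.py 13
python3 - <<'E'
from m import *
w=load("wrist13.npz"); cv2.imwrite("pics/w13.png",w["img"]); W=cloud(w)
z=W[...,2]; D=np.hypot(W[...,0]-.4993,W[...,1]-.1815)
print("flange",np.nanmedian(z[(D>.02)&(D<.031)&(z>.045)]),"head",np.nanmedian(z[(D<.009)&(z>.07)]), "gripper clear")
E
```

```text
15.05 [0.49982552 0.18276788 0.16776899] [0.92249585 0.1029418  0.1702688 ] [-0.041  0.025 -0.008] 0.4690665712913547
flange 0.2414144966165543 head 0.10024424636205961 gripper clear
```

View pics/w13.png

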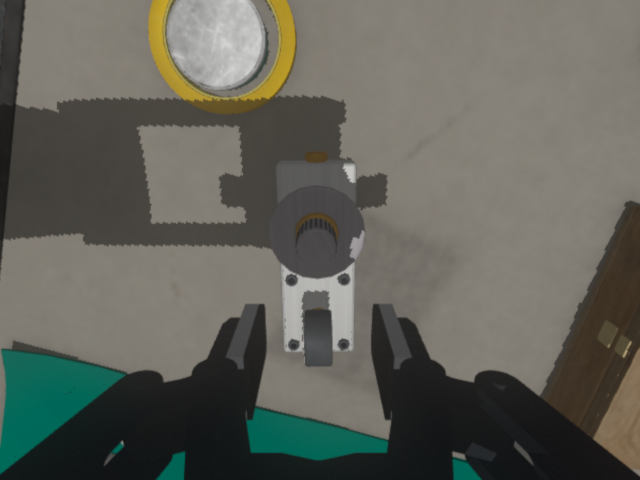

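The gripper is clear and the plug sits in the coupler at (318,235). I check the sleeve height and look over the whole scene.

Run:
```python
from m import *
w=load("wrist13.npz"); W=cloud(w); z=W[...,2]; D=np.hypot(W[...,0]-.4993,W[...,1]-.1815)
s=(D>.018)&(D<.030)&(z>.045)&(z<.095); print("flange",s.sum(),np.nanpercentile(z[s],[10,50,90]))
for n in("scene","side"):
    c=load(n+"13.npz"); cv2.imwrite(f"pics/{n}13.png",c["img"])
```

```text
flange 3840 [0.06936073 0.07018588 0.07106812]
```

View pics/scene13.png

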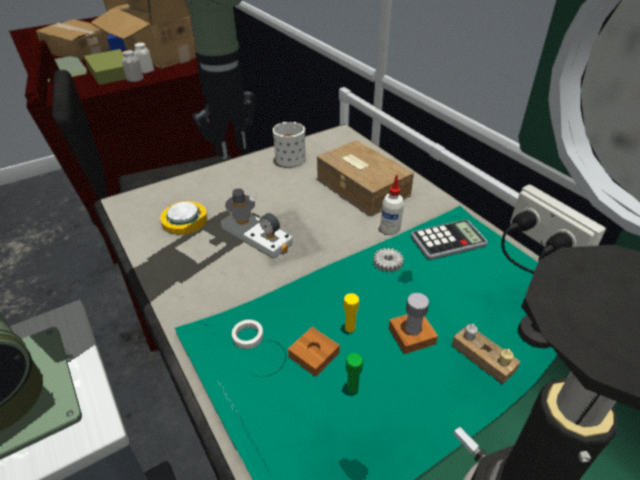

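View pics/look13.png

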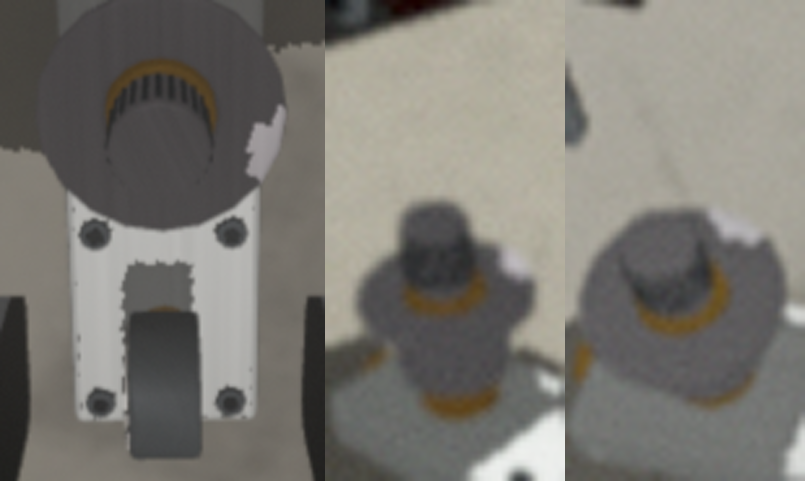

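The scene view shows the slim stand empty at (314,350). The wide plug (416,310), ring (247,333), gear (388,260) and bottle (392,210) are where they started. The sleeve flange is back at 0.0702 and the head top is at 0.100. I hand in.

```bash
python3 -c "
from workcell import r
print(r.sign_off())"
```

```text
the job is handed in; nothing more can be done
None
```

The slim plug is locked in the coupler, and I handed the job in at about 15 s on the robot's clock. I took it from its stand and stood it on the pawls in the coupler's mouth. Then I straddled its head with the fingertips and pressed the sleeve down 11.8 mm. The plug dropped, and I lifted straight off so the sleeve sprang up.

**Last checks:**
- **Plug:** the head top fell from 0.1145 to 0.100 m, which is fully home.
- **Sleeve:** the flange is back at 0.0702 m, which is fully up.
- **Gripper:** it is about 10 cm clear, and the force reading is near zero.
- **Other things:** the wide plug, ring, gear and bottle look unmoved in the scene view.

**What disagreed:**
- **Fingertips:** the depth map put the real tips about 25 mm behind the reported TCP. The plug was therefore held only by the top of its head, and the sleeve was touched later than planned. I went by contact force and camera depth instead.
- **Camera views:** before insertion, the scene, side and wrist views differed by a few mm on where the plug stood over the mouth. I corrected mostly by the wrist view, and the plug went in without contact force.

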